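# Dial in the calibrator's set point

### The arm

A 6-joint arm with a two-finger parallel gripper is mounted at the origin on the work surface. World frame = base frame: x ahead of the robot, y to its left, z up, the work surface at z = 0. Lengths are in m, angles in rad, forces in N, time in s.
With the tool pointing down it reaches from about 0.275 to 0.725 m from the base axis. Payload 5.6 kg.
Tool frame: the origin (TCP) lies midway between the tips of the shut fingers; the grasp point (between the pads) lies r.tcp_to_grasp behind it (r.tcp_to_grasp is the distance from the TCP to the grasp point, in m); z points along the fingers, y is the direction in which the jaws open and shut (so a half turn about z gives the same grasp; the last joint's range is limited). The gripper opens to 85 mm and grips with 20 to 120 N. Pads are 22 mm wide; open, the fingers measure 114 mm over their backs; the gripper's body (76 mm by 85 mm) begins 54 mm behind the grasp point. The pads swing forward as they close: fully open they stand 13 mm farther back than shut.
Start: joints at [-0.893, 0.255, 0.108, 0, -1.424, -0.285], TCP at [0.211, -0.508, 0.231] pointing down, gripper open.
Joint ranges: [-2.95, 2.95], [-1.21, 1.97], [-1.09, 1.5], [-2.87, 1.71], [-2.94, -0.07], [-3.05, 3.05]. Speed limits (rad/s): [2.57, 2.57, 3.14, 3.14, 3.14, 3.14].

### API

Orientations are given as a 3x3 rotation matrix whose columns are the frame's x, y, z axes.
In Python, from cell import read_state, imaging, r gives the robot as it stands. The module is installed in compiled form; this text tells all that it offers.
- The arm moves only by the tool drive_tool, never from a script. Its argument "moves" is a list of rows, each a list of 7 numbers: the shift along the world's x, y, z in mm, then the turn, a rotation vector about the world's x, y, z in rad, then the closure in counts, from 0 (fully open) to 255 (shut). A call has 1 to 20 rows; each row shifts and turns the commanded pose from where the row before left it; what a row does not reach is not made up. A row lasts 1/8 s, in which the tool goes at most 62.5 mm and 10.7 degrees, less where a joint would pass 70% of its speed; a pose out of reach is approached as far as the arm can. A call with a gripper value outside its range is refused whole. The fingers move at their own pace and stop on an object; "grip_force" is the grip in N (left out, the last holds). Time passes only in rows, so rows that do not move let the fingers close. It gives the time, the measured TCP pose, the force and the opening at its end, in the units of the state.
- read_state(): the state, without advancing time (a new reading comes with each control period).
- imaging.capture(name): name is "scene" or "top"; returns (picture, depth): 400x640x3 uint8, blue, green, red; 400x640 float32, m along the optical axis (not along the pixel's ray), 0 where there is no reading.
- imaging.camera_model(name): a dict with "fx", "fy", "cx", "cy" (pixels), "dist_coeffs" ([k1, k2, p1, p2, k3] as OpenCV has them; the pictures are not rectified), "pose" (4x4, takes a point from camera to world coordinates). Camera axes: x right, y up, looking along -z (the intrinsics and any distortion apply to the point x, -y, -z); pixel columns grow to the right and rows downward; lengths in m; the calibration is good to about 2 mm. A picture is of the moment at which its call begins. camera_model takes no time and is no camera call.
- r.job_done(): hands the job in, once; it reports no verdict.
The state is a dict: "time_s": time; "q": joint angles; "joint_velocities": joint speeds; "joint_efforts": joint torques, N m; "eef_pos": TCP position; "tool_rot": TCP orientation; "contact_force": force on the tool from outside, world axes, zero at the start; "moment": the same for the moment, N m; "finger_gap": opening from 0.0 (shut) to 1.0 (fully open).
Only numpy, scipy, OpenCV 4.12 (cv2) and the standard library are available. Lean on these libraries where they do the work, as an engineer would, in place of code of your own. Each camera call takes 0.05 s, during which the arm holds its last target. There are 200 camera calls.

### The job

Push the upright finger tab of the pressure calibrator's big dial round, with a fingertip or the outside of the fingers, until the dial's index line lines up with the one long line of the scale ring; then press the push button on the same housing all the way down and let it come up again. Only push: do not pinch the tab or lift the dial, do not press the button before the lines meet, do not shift the scale ring, and leave the loose gauges, fittings and tools where they are.

Things in the scene. Friction and masses are not known exactly. Their poses are not given: they have to be found in the camera images.
- housing: the calibrator: white bench box with aluminium deck, 200 (x) x 380 (y) x 60 mm high, fixed. Origin: centre of its underside on the table, z up. Dial and ring centred at its (0, 50) mm, push button at (-30, -125); small upright gauge, 60 across, 26 thick, top 135 above the table, at (72, 165); brass plug, 12 high, at (-70, 165). Loose adapter and nut stand on the deck.
- dial (a joint): turn of the round black dial (130 mm across, 5 thick, top 75 mm above the table) about its upright axis, rad, counter-clockwise from above positive; turns either way, no stops within reach (+-9 rad). At 0 the index line points along the housing's +x. Friction holds it where left: 0.12 N m, about 3 N at the tab. A steel hub 24 mm across stands 5 mm proud of its centre.
- index (a point): outer end of the dial's index line, a 5 mm wide white line, 45 mm long, on the dial, running radially out to the dial's rim: point on the rim, 65 mm from the dial's axis, at the dial's top face (75 mm above the table).
- tab_mid (a point): foot of the middle of the finger tab, on the dial's top face, 42 mm from the axis, exactly opposite the index line. The tab is an upright grey plate standing on the dial along a radius: 36 mm long (24 to 60 mm from the axis), 12 mm thick, 28 mm high (its top 103 mm above the table).
- tab_a: half of the finger tab, the 6 mm thick layer on its clockwise side (seen from above; push on it to turn the dial counter-clockwise). Origin on the dial's axis at deck height (60 mm above the table); the body's +x points from the axis towards the index line, away from the tab.
- tab_b: the other 6 mm layer of the finger tab, on its counter-clockwise side (push on it to turn the dial clockwise). Same origin and axes as the first. The two layers are joined to one plate; touching both sides at once is a pinch.
- ring (a joint): turn of the white scale ring (176 mm across, top 70 mm above the table, 5 mm below the dial's top) about the dial's axis, rad, counter-clockwise positive; at 0 its long line points along the housing's +x. It is clamped stiffly (2.5 N m) and must not be shifted. Dark lines every 15 degrees all round.
- target (a point): inner end of the ring's long line, beside the dial's rim: point 65 mm from the axis, 70 mm above the table. The long line is the only one that is 20 mm long and 5 mm wide; all others are 6 mm long and 1.5 mm wide.
- spindle (a joint): lift of the dial on its spindle, m: 0 seated, up to 0.03 lifted. Only its weight (about 0.4 kg) holds it down.
- store (a joint): travel of the push button, m: 0 up, 0.006 fully down; a spring brings it back; fully down takes 5 N.
- store_top (a point): centre of the top of the push button: a grey round button, 30 mm across, pointing up, its top 82 mm above the table when up, 76 mm when down, in a steel collar 46 mm across with its top 72 mm above the table.
- gauge1: loose pressure gauge lying on its back on the table near the housing's robot side, 64 mm across, 34 mm high, stem 34 mm to its -x; origin under its centre. Leave alone.
- gauge2: the same kind of gauge, on the table on the far side of the housing. Leave alone.
- gauge3: smaller loose gauge, 50 mm across, 30 mm high, to the left of the housing. Leave alone.
- adapter: loose brass adapter standing on the housing's deck between dial and button, towards the far side: 22 mm across, 30 mm high; origin under its centre. Leave alone.
- nut: loose steel ring nut on the deck beyond the button, 26 mm across, 12 mm high; origin under its centre. Leave alone.
- wrench: loose wrench lying on the table to the right of the housing. Leave alone.
- driver: loose screwdriver lying on the table on the far left side of the housing. Leave alone.
- bottle: loose clear bottle with a cap, 60 mm across, 160 mm high, on the left; origin under its centre. Leave alone.

How it is judged:
On the way, in this order (a step that is already met when the one before it is completed fails the run):
1. the dial's index line lines up with the long line (within 4 mm at the rim), dial at rest and seated (horizontal distance between index and target below 0.004 m and velocity of joint dial between -0.05 and 0.05 rad/s and value of joint spindle below 0.003 m), for 0.3 s.
2. the button is pressed down with the lines still lined up (horizontal distance between index and target below 0.004 m and value of joint store above 0.0045 m), for 0.05 s.
At the end, for the whole second after the job is handed in: The index line's end lies within 4 mm (horizontally, at the 65 mm rim, about 3.5 degrees) of the long scale line's inner end, the dial is at rest and seated (lifted less than 3 mm), the button has come up again (less than 1.5 mm down), and the loose things are at rest (all of step 1 and value of joint store below 0.0015 m and linear speed of each of gauge1, gauge2, gauge3, adapter, nut, wrench, driver, bottle below 0.02 m/s); the robot touches nothing.
It fails at once if the tab is pinched: fingers press on both of its sides at once (over 1 N each) (contact force between the fingers and tab_a above 1 N and contact force between the fingers and tab_b above 1 N).
It fails at once if the dial is lifted by more than 5 mm (value of joint spindle above 0.005 m).
It fails at once if the button is pressed (over 3 mm) while the lines are not within 4 mm (value of joint store above 0.003 m and not (horizontal distance between index and target below 0.004 m)).
It fails at once if the scale ring is shifted by more than 4 mm (distance of target from where it was at the start of the episode above 0.004 m).
It fails at once if a loose gauge, fitting, tool or the bottle is shifted or lifted by more than 15 mm (distance of any of gauge1, gauge2, gauge3, adapter, nut, wrench, driver, bottle from where it was at the start of the episode above 0.015 m).
It also fails if it takes over 61 s, if anything falls off the work surface, if the arm or the gripper's body presses on something with over 40 N, if the wrist force passes 120 N, or if a joint passes its speed limit or range.

## Working session

There is one attempt and no reset: what is moved stays moved. The work goes in short steps, Python scripts to look and compute and a tool call to move; the robot and the scene stay as the last step left them, time stands still between calls to the robot, and variables do not carry over. Pictures are saved under pics/ and viewed, about 8 in all and at most 12, crops included, and the job is handed in when it is done.

Besides the shell and the picture viewer there is one more tool, called after "Call:" in YAML: its name, and indented under it one key for each argument. drive_tool: Moves the arm, as the interface text tells. Its arguments: {"type":"object","properties":{"moves":{"type":"array"},"grip_force":{"type":"number"}},"required":["moves"]}

```bash
mkdir -p pics; cat > h.py <<'E'
import numpy as np, cv2
from cell import read_state, imaging, r
def ray(cam,uv):
    m=imaging.camera_model(cam);K=np.array([[m['fx'],0,m['cx']],[0,m['fy'],m['cy']],[0,0,1]])
    p=cv2.undistortPoints(np.array(uv,float).reshape(-1,1,2),K,np.array(m['dist_coeffs'],float)).reshape(-1,2)
    d=np.c_[p[:,0],-p[:,1],-np.ones(len(p))];T=np.array(m['pose']);return T[:3,3],d@T[:3,:3].T
def onz(cam,uv,z):
    o,d=ray(cam,uv);return o+d*((z-o[2])/d[:,2])[:,None]
def proj(cam,P):
    m=imaging.camera_model(cam);K=np.array([[m['fx'],0,m['cx']],[0,m['fy'],m['cy']],[0,0,1]]);T=np.array(m['pose'])
    c=(np.atleast_2d(P)-T[:3,3])@T[:3,:3];c=c*[1,-1,-1]
    return cv2.projectPoints(c.reshape(-1,1,3),np.zeros(3),np.zeros(3),K,np.array(m['dist_coeffs'],float))[0].reshape(-1,2)
E
python3 - <<'E'
from h import *
for n in("top","scene"):
    a,d=imaging.capture(n);cv2.imwrite(f'pics/{n}0.png',a);np.save(f'{n}0.npy',d)
    m=imaging.camera_model(n);print(n,m['fx'],np.round(m['pose'],3).tolist())
s=read_state();print(s['time_s'],s['eef_pos'],s['tool_rot'],r.tcp_to_grasp)
E
```

```text
top 366.19473507987044 [[-0.026, 0.974, -0.226, 0.346], [-1.0, -0.024, 0.008, 0.025], [0.002, 0.226, 0.974, 1.088], [0.0, 0.0, 0.0, 1.0]]
scene 390.53377609580497 [[-0.72, -0.596, 0.357, 0.933], [0.694, -0.611, 0.38, 0.445], [-0.008, 0.521, 0.853, 0.997], [0.0, 0.0, 0.0, 1.0]]
0.1 [ 0.21042417 -0.50768578  0.23050011] [[-9.23861494e-01 -3.82726365e-01 -6.85810684e-04]
 [-3.82726976e-01  9.23860226e-01  1.53122820e-03]
 [ 4.75518110e-05  1.67712102e-03 -9.99998593e-01]] 0.0187
```

View pics/top0.png

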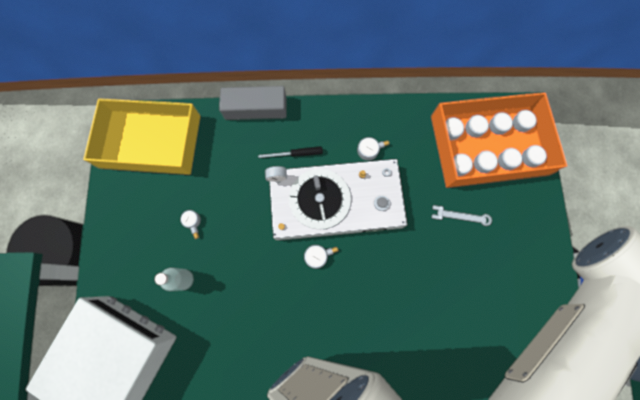

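View pics/scene0.png

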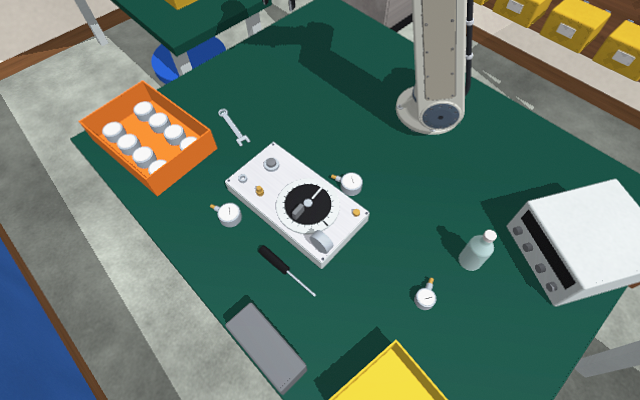

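```bash
cat > rect.py <<'E'
from h import *
def rect(cam,img,c,z,half=.12,s=2500):
    n=int(2*half*s);g=np.linspace(-half,half,n)
    X,Y=np.meshgrid(g,g)   # row-> -x (x up), col -> -y
    P=np.c_[(c[0]-Y).ravel(),(c[1]-X).ravel(),np.full(n*n,z)]
    uv=proj(cam,P).astype(np.float32).reshape(n,n,2)
    return cv2.remap(img,uv[...,0],uv[...,1],cv2.INTER_CUBIC)
E
python3 - <<'E'
from rect import *
out=[]
for n,c0 in(("top",(320,198)),("scene",(307,205))):
    a=cv2.imread(f'pics/{n}0.png');g=a.max(2)
    m=(g<70).astype(np.uint8);M=np.zeros_like(m);cv2.circle(M,c0,32,1,-1);m&=M
    k,l,st,ce=cv2.connectedComponentsWithStats(m);i=1+np.argmax(st[1:,4])
    cn=cv2.findContours((l==i).astype(np.uint8),0,2)[0];cn=max(cn,key=cv2.contourArea)
    e=cv2.fitEllipse(cv2.convexHull(cn));print(n,st[i],e,onz(n,[e[0]],.075))
    # housing top: bright mask
    w=((a.min(2)>120)).astype(np.uint8);k,l,st,ce=cv2.connectedComponentsWithStats(w)
    x,y=c0;lab=[j for j in range(1,k) if st[j,0]<x<st[j,0]+st[j,2] and st[j,1]<y<st[j,1]+st[j,3] and 2000<st[j,4]<30000]
    for j in lab:
        cn=max(cv2.findContours((l==j).astype(np.uint8),0,2)[0],key=cv2.contourArea)
        b=cv2.boxPoints(cv2.minAreaRect(cn));print(st[j],np.round(onz(n,b,.06),3).tolist())
    c=onz(n,[e[0]],.075)[0]
    out.append(rect(n,a,c[:2],.072,half=.1,s=2000))
cv2.imwrite('pics/r0.png',np.hstack(out))
E
```

```text
top [ 298  177   44   43 1198] ((319.40740966796875, 197.99603271484375), (41.77382278442383, 43.04177474975586), 96.5157241821289) [[0.58028558 0.01962344 0.075     ]]
[ 265  159  142   80 7643] [[0.682, 0.179, 0.06], [0.712, -0.223, 0.06], [0.494, -0.226, 0.06], [0.468, 0.158, 0.06]]
scene [ 285  184   46   40 1214] ((307.53521728515625, 203.83609008789062), (39.84530258178711, 46.005035400390625), 86.9326400756836) [[0.586111   0.02260199 0.075     ]]
[ 225  142  145  127 7633] [[0.713, -0.205, 0.06], [0.399, -0.295, 0.06], [0.411, 0.155, 0.06], [0.685, 0.188, 0.06]]
```

View pics/r0.png

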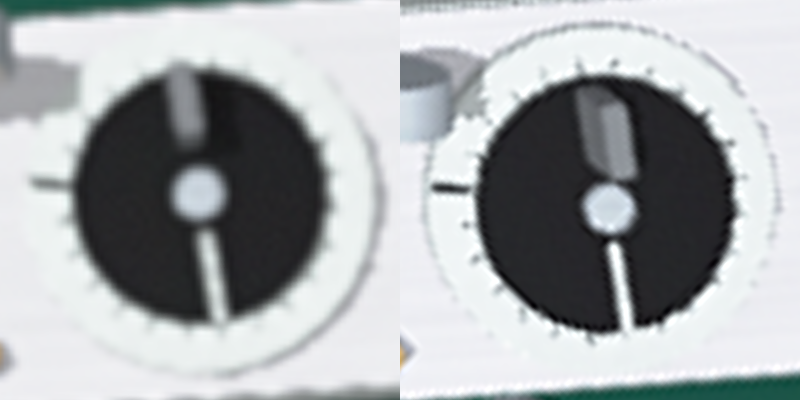

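The top-camera rectified view (up = +x, left = +y) shows the index pointing towards the robot at about −169.5° and the tab opposite at about 10.5°. The long line points to +y at about 85°, with its inner end near (70,185) and the dial centre near (199,194). The dial therefore has to turn about 106° clockwise, so I will push the tab's +y face.

Call:
drive_tool:
  moves:
    - [25.5,35.5,0,0,0,0.085,255]
    - [25.5,35.5,0,0,0,0.085,255]
    - [25.5,35.5,0,0,0,0.085,255]
    - [25.5,35.5,0,0,0,0.085,255]
    - [25.5,35.5,0,0,0,0.085,255]
    - [25.5,35.5,0,0,0,0.085,255]
    - [25.5,35.5,0,0,0,0.085,255]
    - [25.5,35.5,0,0,0,0.085,255]
    - [25.5,35.5,0,0,0,0.085,255]
    - [25.5,35.5,0,0,0,0.085,255]
    - [25.5,35.5,0,0,0,0.085,255]
    - [25.5,35.5,0,0,0,0.085,255]
    - [25.5,35.5,0,0,0,0.085,255]
    - [25.5,35.5,0,0,0,0.085,255]
    - [25.5,35.5,0,0,0,0.085,255]
    - [25.5,35.5,0,0,0,0.085,255]
    - [0,0,0,0,0,0,255]
    - [0,0,0,0,0,0,255]

```text
time_s: 2.35
eef_pos: [0.6182, 0.0597, 0.2307]
tool_rot: [[0.181, -0.984, -0.001], [-0.984, -0.181, -0.0], [0.0, 0.001, -1.0]]
contact_force: [0.4, -0.9, 0.6]
finger_gap: -0.001
```

Call:
drive_tool:
  moves:
    - [0,0,-50,0,0,0,255]
    - [0,0,-45,0,0,0,255]
    - [0,0,-30,0,0,0,255]
    - [0,0,0,0,0,0,255]

```text
time_s: 2.85
eef_pos: [0.6165, 0.0585, 0.1043]
tool_rot: [[0.179, -0.984, -0.005], [-0.984, -0.179, -0.001], [0.0, 0.005, -1.0]]
contact_force: [-0.1, -0.9, 0.4]
finger_gap: -0.002
```

```bash
python3 - <<'E'
from rect import *
o=[]
for n in("top","scene"):
    a,d=imaging.capture(n);cv2.imwrite(f'pics/{n}1.png',a);u=proj(n,[[.583,.021,.08]])[0].astype(int)
    o.append(cv2.resize(a[u[1]-50:u[1]+50,u[0]-50:u[0]+50],(400,400),interpolation=2))
cv2.imwrite('pics/c1.png',np.hstack(o))
E
```

```text
(no output)
```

View pics/c1.png

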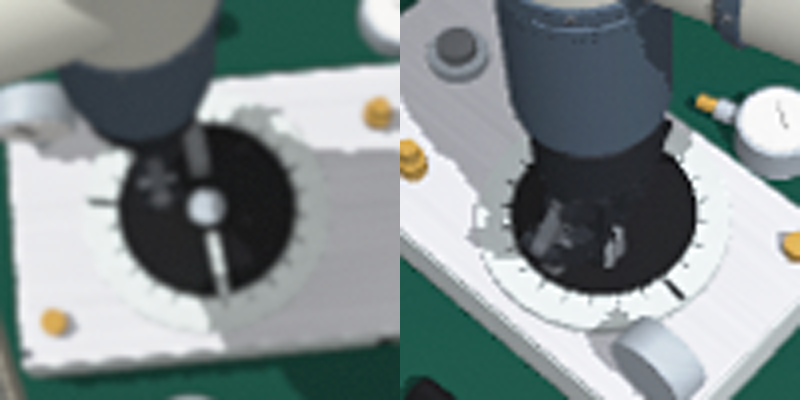

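Call:
drive_tool:
  moves:
    - [0,0,-16,0,0,0,255]
    - [0,0,0,0,0,0,255]
    - [1,-5,0,0,0,0,255]
    - [1,-5,0,0,0,0,255]
    - [0,0,0,0,0,0,255]

```text
time_s: 3.58
eef_pos: [0.6208, 0.0494, 0.0906]
tool_rot: [[0.18, -0.984, 0.0], [-0.984, -0.18, 0.0], [0.0, -0.001, -1.0]]
contact_force: [-0.2, 0.1, 0.2]
finger_gap: -0.004
```

```bash
python3 - <<'E'
from h import *
c=np.array([.583,.021])*1000
def p(t,off=17):
    t=np.radians(t);return c+42*np.array([np.cos(t),np.sin(t)])+off*np.array([-np.sin(t),np.cos(t)])
th=[10.5]+list(np.arange(4.5,-86,-6.5))
print(read_state()['eef_pos'],p(10.5))
P=np.array([p(t) for t in th]);print(np.round(th,1),np.round(np.c_[np.diff(P,axis=0),np.radians(np.diff(th))],3).tolist(),P[-1])
E
```

```text
[0.62080216 0.0494275  0.09056637] [621.19870218  45.3692255 ]
[ 10.5   4.5  -2.   -8.5 -15.  -21.5 -28.  -34.5 -41.  -47.5 -54.  -60.5
 -67.  -73.5 -80. ] [[2.338, -4.126, -0.105], [2.031, -4.719, -0.113], [1.484, -4.919, -0.113], [0.917, -5.055, -0.113], [0.339, -5.126, -0.113], [-0.243, -5.132, -0.113], [-0.823, -5.071, -0.113], [-1.391, -4.945, -0.113], [-1.942, -4.756, -0.113], [-2.468, -4.506, -0.113], [-2.962, -4.197, -0.113], [-3.419, -3.835, -0.113], [-3.831, -3.423, -0.113], [-4.194, -2.968, -0.113]] [607.03495526 -17.40990661]
```

Call:
drive_tool:
  moves:
    - [0.5,-4,-2,0,0,0,255]
    - [2.3,-4.1,0,0,0,-0.105,255]
    - [2,-4.7,0,0,0,-0.113,255]
    - [1.5,-4.9,0,0,0,-0.113,255]
    - [0.9,-5.1,0,0,0,-0.113,255]
    - [0.3,-5.1,0,0,0,-0.113,255]
    - [-0.2,-5.1,0,0,0,-0.113,255]
    - [-0.8,-5.1,0,0,0,-0.113,255]
    - [0,0,0,0,0,0,255]

```text
time_s: 4.7
eef_pos: [0.6277, 0.0119, 0.0883]
tool_rot: [[-0.565, -0.825, 0.001], [-0.825, 0.565, 0.0], [-0.001, -0.001, -1.0]]
contact_force: [2.2, 0.6, -0.2]
finger_gap: -0.003
```

Call:
drive_tool:
  moves:
    - [-1.4,-4.9,0,0,0,-0.113,255]
    - [-1.9,-4.8,0,0,0,-0.113,255]
    - [-2.5,-4.5,0,0,0,-0.113,255]
    - [-3,-4.2,0,0,0,-0.113,255]
    - [-3.4,-3.8,0,0,0,-0.113,255]
    - [-3.8,-3.4,0,0,0,-0.113,255]
    - [-4.2,-3,0,0,0,-0.113,255]
    - [0,0,0,0,0,0,255]

```text
time_s: 5.7
eef_pos: [0.6072, -0.0172, 0.0886]
tool_rot: [[-0.984, -0.181, 0.001], [-0.181, 0.984, -0.001], [-0.001, -0.001, -1.0]]
contact_force: [1.6, -0.3, -0.5]
finger_gap: -0.001
```

```bash
python3 - <<'E'
from rect import *
o=[]
for n,c in(("top",(.5803,.0196)),("scene",(.586,.0226))):
    a,d=imaging.capture(n);cv2.imwrite(f'pics/{n}2.png',a)
    o.append(rect(n,a,c,.072,half=.1,s=2000))
cv2.imwrite('pics/r2.png',np.hstack(o))
E
```

```text
(no output)
```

View pics/r2.png

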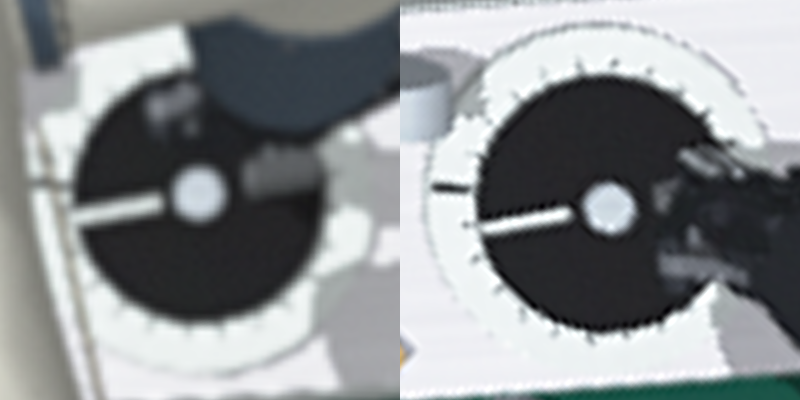

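```bash
cat > ang.py <<'E'
from rect import *
C={"top":(.58029,.01962),"scene":(.58611,.02260)}
def cm(img,cam,z,r0,r1,a0,a1,sign):
    g=cv2.cvtColor(rect(cam,img,C[cam],z,half=.1,s=4000),6).astype(float)
    n=g.shape[0];k=np.linspace(-.1,.1,n);X,Y=np.meshgrid(k,k);dx,dy=-Y,-X
    r=np.hypot(dx,dy);t=np.degrees(np.arctan2(dy,dx))%360
    m=(r>r0)&(r<r1)&(t>a0)&(t<a1);b=np.median(g[m]);w=np.clip(sign*(g-b)-35,0,None)*m
    x,y=(w*dx).sum()/w.sum(),(w*dy).sum()/w.sum()
    return round(np.degrees(np.arctan2(y,x))%360,2),round(np.hypot(x,y)*1e3,1)
def target(i): return {c:cm(cv2.imread(f'pics/{c}{i}.png'),c,.07,.073,.084,76,95,-1) for c in C}
def index(i,a0,a1): return {c:cm(cv2.imread(f'pics/{c}{i}.png'),c,.075,.03,.058,a0,a1,1) for c in C}
E
python3 -c "
from ang import *
print(target(0),index(0,170,215),index(2,85,115))"
```

```text
{'top': (np.float64(83.64), np.float64(78.1)), 'scene': (np.float64(86.16), np.float64(78.0))} {'top': (np.float64(189.41), np.float64(43.8)), 'scene': (np.float64(192.3), np.float64(44.1))} {'top': (np.float64(98.13), np.float64(44.0)), 'scene': (np.float64(103.76), np.float64(43.9))}
```

Call:
drive_tool:
  moves:
    - [-3.4,-1.9,0,0,0,-0.087,255]
    - [-3.6,-1.6,0,0,0,-0.087,255]
    - [0,0,0,0,0,0,255]
    - [0,0,0,0,0,0,255]

```text
time_s: 6.3
eef_pos: [0.6001, -0.0204, 0.0885]
tool_rot: [[-1.0, -0.008, 0.0], [-0.008, 1.0, -0.0], [-0.0, -0.0, -1.0]]
contact_force: [3.0, -1.5, 1.2]
finger_gap: 0.002
```

```bash
cat >> ang.py <<'E'
def line(img,cam,z,r0,r1,a0,a1,sign):
    "x (mm, from C) of the roughly +y-pointing line, per y bin; linear fit"
    g=cv2.cvtColor(rect(cam,img,C[cam],z,half=.1,s=4000),6).astype(float)
    n=g.shape[0];k=np.linspace(-.1,.1,n);X,Y=np.meshgrid(k,k);dx,dy=-Y*1e3,-X*1e3
    t=np.degrees(np.arctan2(dy,dx));m=(dy>r0)&(dy<r1)&(t>a0)&(t<a1)
    b=np.median(g[m]);w=np.clip(sign*(g-b)-35,0,None)*m;w1=w.sum(0);ok=w1>0
    return np.polyfit(dy[0][ok],(w*dx).sum(0)[ok]/w1[ok],1)
def offset(i,a0=80,a1=103,j=0):
    for c in C:
        L=line(cv2.imread(f'pics/{c}{i}.png'),c,.075,26,58,a0,a1,1)
        T=line(cv2.imread(f'pics/{c}{j}.png'),c,.07,70,82,76,95,-1)
        print(c,'index x@65 %.1f target x@65 %.1f slopes %.3f %.3f'%(np.polyval(L,65),np.polyval(T,65),L[0],T[0]))
def snap(i):
    for n in C: cv2.imwrite(f'pics/{n}{i}.png',imaging.capture(n)[0])
E
python3 -c "
from ang import *
snap(3);print(index(3,78,108));offset(2,85,115);offset(3)"
```

```text
{'top': (np.float64(87.98), np.float64(43.9)), 'scene': (np.float64(92.9), np.float64(44.3))}
top index x@65 -10.2 target x@65 7.4 slopes -0.184 0.094
scene index x@65 -14.7 target x@65 4.3 slopes -0.189 0.074
top index x@65 1.6 target x@65 7.4 slopes 0.004 0.094
scene index x@65 -2.3 target x@65 4.3 slopes -0.004 0.074
```

Call:
drive_tool:
  moves:
    - [-2,-0.7,0,0,0,-0.046,255]
    - [-2,-0.7,0,0,0,-0.047,255]
    - [0,0,0,0,0,0,255]
    - [0,0,0,0,0,0,255]

```text
time_s: 6.9
eef_pos: [0.5961, -0.0217, 0.0884]
tool_rot: [[-0.996, 0.087, 0.0], [0.087, 0.996, -0.0], [-0.0, -0.0, -1.0]]
contact_force: [2.5, -2.2, 0.9]
finger_gap: -0.002
```

```bash
python3 -c "
from ang import *
snap(4);print(index(4,73,98));offset(4,74,97)
o=[rect(n,cv2.imread(f'pics/{n}4.png'),C[n],.072,half=.1,s=2000) for n in C];cv2.imwrite('pics/r4.png',np.hstack(o))"
```

```text
{'top': (np.float64(82.45), np.float64(43.6)), 'scene': (np.float64(87.08), np.float64(43.4))}
top index x@65 8.0 target x@65 7.4 slopes 0.104 0.094
scene index x@65 4.3 target x@65 4.3 slopes 0.095 0.074
```

View pics/r4.png

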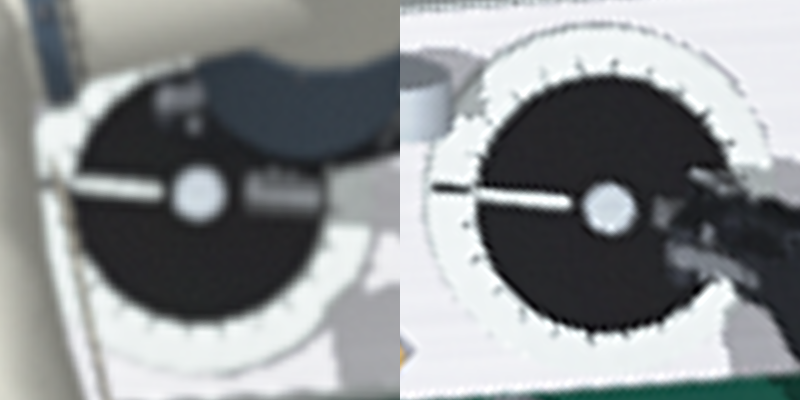

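The index line now runs straight into the long line in both views, within about 0.6 mm. I'll back off along the face normal, lift clear, and locate the button.

Call:
drive_tool:
  moves:
    - [5,-0.5,0,0,0,0,255]
    - [10,-1,0,0,0,0,255]
    - [5,0,10,0,0,0,255]
    - [0,0,50,0,0,0,255]
    - [0,0,30,0,0,0,255]
    - [0,0,0,0,0,0,255]

```text
time_s: 7.75
eef_pos: [0.6177, -0.0231, 0.1821]
tool_rot: [[-0.996, 0.088, 0.006], [0.088, 0.996, 0.001], [-0.006, 0.001, -1.0]]
contact_force: [0.4, -0.4, -0.1]
finger_gap: 0.001
```

```bash
python3 - <<'E'
from ang import *
G={}
for n,u0 in(("top",(382,203)),("scene",(271,162))):
    a=cv2.imread(f'pics/{n}0.png').astype(int);x,y=u0;p=a[y-9:y+10,x-9:x+10].mean(2)
    m=(p<(p.max()+p.min())/2).astype(np.uint8);k,l,st,ce=cv2.connectedComponentsWithStats(m)
    i=1+np.argmax(st[1:,4]);uv=ce[i]+[x-9,y-9];P=onz(n,[uv],.082)[0];print(n,st[i],uv,P[:2],'from dial',P[:2]-C[n])
    print(p.astype(int)[::2,::2]);G[n]=ray(n,[uv])
s=read_state();print(s['eef_pos'])
# two-view triangulation
(o1,d1),(o2,d2)=G.values();d1,d2=d1[0],d2[0];t=np.linalg.lstsq(np.c_[d1,-d2],o2-o1,rcond=None)[0];print(o1+t[0]*d1,o2+t[1]*d2)
snap(5);offset(5,74,97,5)
E
```

```text
top [  4   3  14  14 135] [383.3037037  202.91111111] [ 0.55994523 -0.15992184] from dial [-0.02034477 -0.17954184]
[[236 236 235 233 233 232 234 234 234 234]
 [235 231 224 210 201 202 220 232 235 234]
 [233 219 197 159 143 142 166 206 227 235]
 [227 210 161 140 140 139 137 152 186 231]
 [221 210 153 143 143 141 138 138 181 211]
 [222 209 169 139 144 144 137 141 173 203]
 [229 199 201 155 137 133 139 176 177 228]
 [237 209 197 208 199 197 190 173 185 233]
 [237 236 221 194 196 179 168 208 232 236]
 [238 238 238 236 234 231 230 235 236 236]]
scene [ 4  5 10 10 83] [270.62650602 162.37349398] [ 0.57013561 -0.15178523] from dial [-0.01597439 -0.17438523]
[[238 237 236 236 236 239 239 239 239 241]
 [235 237 237 236 238 238 239 240 239 239]
 [236 236 239 238 224 223 235 240 240 240]
 [236 239 198 137 139 140 148 219 239 241]
 [239 200 155 140 144 146 147 204 223 240]
 [241 208 143 142 145 149 147 170 213 241]
 [240 199 178  96 126 122 107 214 177 236]
 [238 168 212 201 148 168 223 215 171 241]
 [238 242 134 184 211 201 169 160 237 240]
 [238 239 240 198 174 179 212 243 240 239]]
[ 0.61767534 -0.02313502  0.18206343]
[ 0.56353165 -0.1630242   0.06510118] [ 0.56340247 -0.16285648  0.06504297]
top index x@65 8.0 target x@65 7.4 slopes 0.104 0.050
scene index x@65 4.3 target x@65 4.3 slopes 0.095 0.074
```

Call:
drive_tool:
  moves:
    - [-13.2,-33.2,0,0,0,0,255]
    - [-13.2,-33.2,0,0,0,0,255]
    - [-13.2,-33.2,0,0,0,0,255]
    - [-13.2,-33.2,0,0,0,0,255]
    - [0,0,-40,0,0,0,255]
    - [0,0,-35,0,0,0,255]
    - [0,0,0,0,0,0,255]
    - [0,0,0,0,0,0,255]

```text
time_s: 8.85
eef_pos: [0.5637, -0.1562, 0.1043]
tool_rot: [[-0.996, 0.088, 0.001], [0.088, 0.996, -0.001], [-0.001, -0.001, -1.0]]
contact_force: [0.7, -0.2, 0.0]
finger_gap: 0.001
```

```bash
python3 - <<'E'
from ang import *
snap(6);offset(6,74,97,6);s=read_state();print(s['eef_pos'],s['contact_force'])
o=[]
for n in C:
    a=cv2.imread(f'pics/{n}6.png');u=proj(n,[[.575,-.12,.08]])[0].astype(int)
    o.append(cv2.resize(a[u[1]-50:u[1]+50,u[0]-50:u[0]+50],(400,400),interpolation=2))
cv2.imwrite('pics/c6.png',np.hstack(o))
E
```

```text
top index x@65 8.4 target x@65 7.4 slopes 0.134 0.097
scene index x@65 4.3 target x@65 4.3 slopes 0.095 0.074
[ 0.5641815  -0.15605711  0.10499932] [-0.18797907  0.62977844  0.65000903]
```

View pics/c6.png

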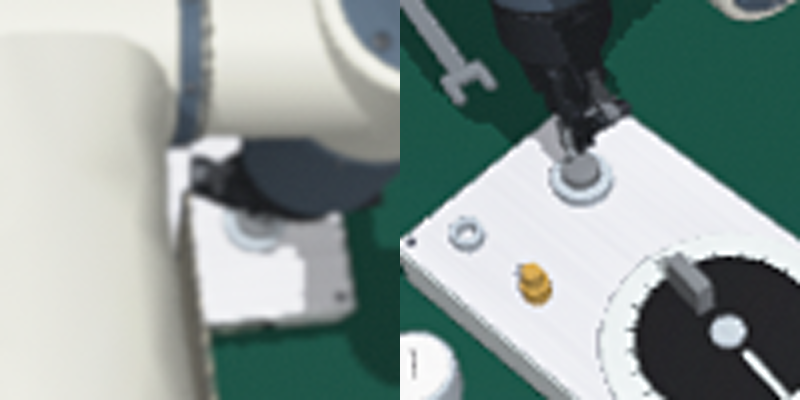

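Call:
drive_tool:
  moves:
    - [2,2,-12,0,0,0,255]
    - [0,0,-8,0,0,0,255]
    - [0,0,-4,0,0,0,255]
    - [0,0,0,0,0,0,255]

```text
time_s: 9.45
eef_pos: [0.5649, -0.1537, 0.0792]
tool_rot: [[-0.996, 0.088, -0.001], [0.088, 0.996, 0.0], [0.001, 0.0, -1.0]]
contact_force: [-1.8, 2.7, 2.2]
finger_gap: -0.003
```

Call:
drive_tool:
  moves:
    - [0,0,-2,0,0,0,255]
    - [0,0,-2,0,0,0,255]
    - [0,0,0,0,0,0,255]
    - [0,0,0,0,0,0,255]

```text
time_s: 9.95
eef_pos: [0.5651, -0.1539, 0.0761]
tool_rot: [[-0.996, 0.088, 0.001], [0.088, 0.996, -0.0], [-0.001, 0.0, -1.0]]
contact_force: [-4.0, 3.3, 7.4]
finger_gap: 0.004
```

Call:
drive_tool:
  moves:
    - [0,0,-2,0,0,0,255]
    - [0,0,0,0,0,0,255]
    - [0,0,0,0,0,0,255]

```text
time_s: 10.32
eef_pos: [0.5651, -0.1539, 0.0759]
tool_rot: [[-0.996, 0.087, 0.002], [0.087, 0.996, -0.001], [-0.002, -0.0, -1.0]]
contact_force: [-7.8, 5.5, 18.2]
finger_gap: 0.001
```

Hard stop at z = 75.9 mm and 18 N: the button is fully down. Releasing.

Call:
drive_tool:
  moves:
    - [0,0,5,0,0,0,255]
    - [0,0,10,0,0,0,255]
    - [0,0,40,0,0,0,255]
    - [0,0,50,0,0,0,255]
    - [-20,-50,0,0,0,0,255]
    - [-20,-50,0,0,0,0,255]
    - [0,0,0,0,0,0,255]
    - [0,0,0,0,0,0,255]

```text
time_s: 11.32
eef_pos: [0.525, -0.2542, 0.1781]
tool_rot: [[-0.996, 0.089, -0.0], [0.089, 0.996, 0.0], [0.0, 0.0, -1.0]]
contact_force: [0.0, 0.6, -0.2]
finger_gap: -0.005
```

```bash
python3 - <<'E'
from ang import *
snap(7);offset(7,74,97,7);s=read_state();print(s['time_s'],s['eef_pos'],s['contact_force'])
cv2.imwrite('pics/s7.png',cv2.resize(cv2.imread('pics/scene7.png')[90:290,180:400],(660,600),interpolation=2))
E
```

```text
top index x@65 8.0 target x@65 7.4 slopes 0.104 0.097
scene index x@65 4.3 target x@65 4.3 slopes 0.095 0.074
11.425 [ 0.52538202 -0.25340268  0.17813338] [-0.10082216 -0.05168498 -0.47177966]
```

View pics/s7.png

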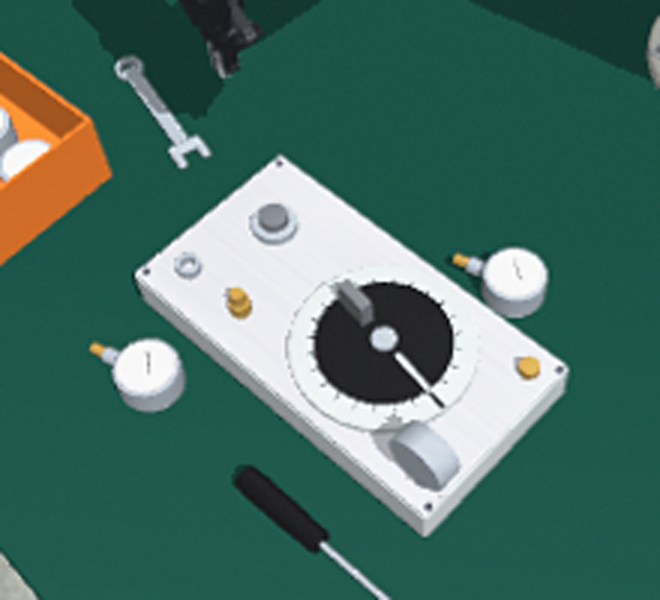

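The lines meet near (440,400) in the crop. The button is up at (273,217), the loose things are undisturbed and the arm is clear.

```bash
python3 -c "
from cell import r
print(r.job_done())"
```

```text
the job is handed in; nothing more can be done
None
```

The dial is lined up with the long scale line, the button has been pressed fully and has come back up, and the job is handed in (no verdict is reported).

- **Dial:** I pushed the tab's counter-clockwise face with the outside of the shut fingers and turned the dial about 106° clockwise. I then backed off before going to the button.
- **Button:** I pressed it to its hard stop, with the fingertip at 75.9 mm and 18 N on the last step, then released it.
- **Last checks:** The index and the long line differ by 0.6 mm at the rim in the top view and 0.0 mm in the scene view. The final scene picture shows the button up, the gauges, fittings and tools in view where they were, and the arm clear. The bottle and the small left-hand gauge were outside that crop, but the arm never went near them.
- **Disagreement:** The two cameras disagreed by about 6 mm on the dial's centre and by about 13 mm on the button's position, so I used the mean. The relative measurements of the lines agreed. The clock stood at about 11.4 s of the 61 s allowed.

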